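# Push the sample tray into its chamber and shut the lid

### The arm

A 7-joint arm with a two-finger parallel gripper is mounted at the origin on the work surface. World frame = base frame: x ahead of the robot, y to its left, z up, the work surface at z = 0. Lengths are in m, angles in rad, forces in N, time in s.
With the tool pointing down it reaches from about 0.4 to 0.85 m from the base axis. Payload 4.5 kg.
Tool frame: the origin (TCP) lies at the centre of the arm's flange, where the gripper is bolted on; the fingertips stand r.tcp_to_tips ahead of it and the grasp point (between the pads) lies 147 mm ahead of it (r.tcp_to_tips is the distance from the TCP to the fingertips, in m); x points along the fingers, y is the direction in which the jaws open and shut, and the axes are right-handed (so a half turn about x gives the same grasp; the last joint's range is limited). The gripper opens to 88 mm and grips with 3 to 60 N. Pads are 18 mm wide; open, the fingers measure 123 mm over their backs; the gripper's body (75 mm by 187 mm) begins 45 mm behind the grasp point.
Start: joints at [1.179, 0.689, -0.195, 1.565, 0.157, 0.902, -0.215], TCP at [0.258, -0.569, 0.405] pointing down, gripper open.
Joint ranges: [-3.01, 3.01], [-0.46, 2.08], [-1.47, 1.51], [0.13, 2.56], [-1, 4.14], [0.04, 2.09], [-2.66, 2.66]. Speed limits (rad/s): [2.57, 2.57, 3.14, 3.14, 3.14, 3.14, 3.14].

### API

Orientations are given as a unit quaternion [x, y, z, w].
In Python, from plant import r, eyes gives the robot as it stands.
- The arm moves only by the tool carry_out, never from a script. Its argument "targets" is text: rows parted by semicolons, each of 5 numbers parted by spaces: the opening, from 0 (shut) to 1 (fully open), then the shift along the tool's x, y, z in mm, then the turn about the tool's x in rad. A call has 1 to 20 rows; each row shifts and turns the commanded pose from where the row before left it, along the tool's axes as they then stand; what a row does not reach is not made up. A row lasts 1/12 s, in which the tool goes at most 41.7 mm and 7.16 degrees, less where a joint would pass 70% of its speed; a pose out of reach is approached as far as the arm can. A call is refused whole if a number of a shift passes 41.7 or a number of a turn 0.125, either way. A call with a gripper value outside its range is refused whole. The fingers move at their own pace and stop on an object; "force" is the grip in N (left out, the last holds). Time passes only in rows, so rows that do not move let the fingers close. It gives the time, the measured TCP pose, the force and the opening at its end, in the units of the state.
- r.get_state(): the state, without advancing time (a new reading comes with each control period).
- eyes.snapshot(name): name is "side" or "top"; returns (picture, depth): 420x560x3 uint8, blue, green, red; 420x560 float32, m along the optical axis (not along the pixel's ray), 0 where there is no reading.
- eyes.camera_params(name): a dict with "intrinsics" (3x3 intrinsics, pixels), "rvec" (rotation vector, rad) and "tvec" (3), from world to camera coordinates, as OpenCV has them. Camera axes: x right, y down, z forward; pixel columns grow to the right and rows downward; lengths in m; the calibration is good to about 2 mm. A picture is of the moment at which its call begins. camera_params takes no time and is no camera call.
- r.finish_job(): hands the job in, once; it reports no verdict.
The state is a dict: "clock": time; "q": joint angles; "qd": joint speeds; "joint_torque": joint torques, N m; "tool_pos": TCP position; "eef_rot": TCP orientation; "contact_force": force on the tool from outside, world axes, zero at the start; "moment": the same for the moment, N m; "opening": opening from 0.0 (shut) to 1.0 (fully open).
Only numpy, scipy, OpenCV 4.12 (cv2) and the standard library are available. Lean on these libraries where they do the work, as an engineer would, in place of code of your own. Each camera call takes 0.05 s, during which the arm holds its last target.

### The job

Push the loose steel sample tray along its guide with the fingertips until it is fully home against the back of the white measurement chamber, then push the raised lid down until it is fully shut. Only push: do not lift or tip the tray out of its guide, and leave the other things on the table where they are, upright.

Things in the scene. Friction and masses are not known exactly. Their poses are not given: they have to be found in the camera images.
- chamber: White sample chamber screwed to the table. Origin: on the table surface under the middle of its mouth (front opening). x is level and points into the chamber (the way the tray is pushed), y left of that, z up. White side walls, tops at z 55 mm, run from x 0 to 98 mm, outsides 84 mm apart; open above (under the lid) and in front. Hinge brackets reach to x 108 mm.
- guide (a point): Middle of the robot-side end of the guide, at the height of the rail tops; chamber frame (-130, 0, 18) mm. The guide is a black base plate 8 mm thick, 100 mm wide, x -135 to +105 mm, with two rails 8 mm thick, 68 mm apart inside, 18 mm above the table at the top, from here to the mouth (x 0), continued by the inner faces of the chamber's side walls.
- stop (a point): Middle of the inner face of the chamber's back wall, against which the tray's far end comes to rest; chamber frame (90, 0, 30) mm.
- tray: Loose bare-steel sample tray, 89 x 60 mm, 0.3 to 0.6 kg, lying between the guide rails (4 mm play each side), 45 to 85 mm short of home at the start. Origin: middle of the lower edge of its outer (robot side) end face, 8 mm above the table; x along the tray into the chamber, z up. Slides with plain friction, about 1 to 6 N. Fully home, its origin is at x 0 to 1 mm in the chamber frame.
- tray_push (a point): Middle of the outer face of the tray's robot-side end plate, 29 mm above the table: a good point to push. Both ends of the tray have such an upright plate, 8 mm thick, 60 mm wide, 42 mm tall (top 50 mm above the table); between them it is low (10 mm, side rims 18 mm) and holds a round glass sample plate.
- lid (a joint): Opening angle of the white lid in rad: 0 shut (level), 1.5 its end stop; 1.0 to 1.35 at the start. It opens upward, free edge on the robot side, so its outer face looks up and away from the mouth (chamber +x); pushing that face towards the robot and down shuts it. Hinge friction about 0.28 N m: it stays at any angle, does not fall or spring, and takes 2 to 5 N near its free edge.
- lid_hinge (a point): Middle of the lid's hinge axis, which is level and runs along chamber y; chamber frame (98, 0, 58) mm. The lid is a flat plate 110 mm long from here to its free edge, 92 mm wide, 6 mm thick, the axis in its mid-plane. Shut, its top is 61 mm above the table.
- lid_edge (a point): Middle of the free edge of the lid, on its outer (top) face, 110 mm from the hinge axis. Under this edge hangs a lip, 5 mm thick and 13 mm deep, that comes down in front of the tray's outer end plate; it clears the tray only when that is home.
- jar: Bystander: clear plastic jar with a black cap, 44 mm diameter, 55 mm tall, standing on the table. Origin: middle of its underside.
- post: Bystander: steel optical post, 13 mm diameter on a 32 mm foot, 75 mm tall, standing on the table. Origin: middle of its underside.
- mount: Bystander: black optics mount, 45 x 45 mm foot, 46 mm tall, with a steel adjuster screw, standing on the table. Origin: middle of its underside.

How it is judged:
On the way, in this order (a step that is already met when the one before it is completed fails the run):
1. the tray is fully home in the chamber while the lid is still raised (x of tray in the frame of chamber between -0.004 and 0.004 m and z of tray in the frame of chamber below 0.014 m and y of tray in the frame of chamber between -0.008 and 0.008 m and angle between tray's own z axis and vertical below 0.1 rad and value of joint lid above 0.3 rad), for 0.2 s.
2. the lid is fully shut over the tray (value of joint lid below 0.04 rad), for 0.2 s.
At the end, for the whole second after the job is handed in: The tray lies flat and at rest in its guide with its origin within 4 mm of the mouth plane (fully home), the lid is shut to within 0.04 rad, and the jar, post and mount stand upright within 20 mm of where they were (x of tray in the frame of chamber between -0.004 and 0.004 m and z of tray in the frame of chamber below 0.014 m and y of tray in the frame of chamber between -0.008 and 0.008 m and angle between tray's own z axis and vertical below 0.1 rad and value of joint lid below 0.04 rad and linear speed of tray below 0.01 m/s and distance of each of jar, post, mount from where it was at the start of the episode below 0.02 m and angle between each of jar, post, mount's own z axis and vertical below 0.2 rad); the robot touches nothing.
It fails at once if the tray is lifted more than 8 mm off the base plate or tipped by more than 0.25 rad (z of tray in the frame of chamber above 0.016 m or angle between tray's own z axis and vertical above 0.25 rad).
It fails at once if a bystander is knocked over, lifted or shifted by more than 20 mm (distance of any of jar, post, mount from where it was at the start of the episode above 0.02 m or angle between any of jar, post, mount's own z axis and vertical above 0.3 rad).
It also fails if it takes over 45 s, if anything falls off the work surface, if the arm or the gripper's body presses on something with over 40 N, if the wrist force passes 120 N, or if a joint passes its speed limit or range.

## Working session

There is one attempt and no reset: what is moved stays moved. The work goes in short steps, Python scripts to look and compute and a tool call to move; the robot and the scene stay as the last step left them, time stands still between calls to the robot, and variables do not carry over. Pictures are saved under pics/ and viewed, and the job is handed in when it is done.

Besides the shell and the picture viewer there is one more tool, called in YAML: its name, and indented under it one key for each argument. carry_out: Moves the arm, as the interface text tells. Its arguments: {"type":"object","properties":{"targets":{"type":"string"},"force":{"type":"number"}},"required":["targets"]}

```bash
ls; mkdir -p pics; cat > h.py <<'E'
import numpy as np, cv2
from plant import r, eyes
def cam(n):
    p=eyes.camera_params(n); K=np.array(p["intrinsics"],float); R=cv2.Rodrigues(np.array(p["rvec"],float))[0]; t=np.array(p["tvec"],float).ravel()
    return K,R,t
def ray(n,u,v):
    K,R,t=cam(n); d=R.T@np.linalg.inv(K)@np.array([u,v,1.]); return -R.T@t,d
def onz(n,u,v,z):
    o,d=ray(n,u,v); return o+d*(z-o[2])/d[2]
def proj(n,P):
    K,R,t=cam(n); c=K@(R@np.asarray(P,float)+t); return c[:2]/c[2]
def cloud(n,depth):
    K,R,t=cam(n); v,u=np.mgrid[0:420,0:560]
    c=np.stack([(u-K[0,2])/K[0,0]*depth,(v-K[1,2])/K[1,1]*depth,depth],-1)
    return (c-t)@R
E
python3 - <<'E'
from h import *
s=r.get_state(); print(s, r.tcp_to_tips)
for n in ("side","top"):
    im,d=eyes.snapshot(n); cv2.imwrite(f"pics/{n}0.png",im); np.savez(f"{n}0.npz",im=im,d=d)
    K,R,t=cam(n); print(n,K.round(1).tolist(),(-R.T@t).round(3),R[2].round(3),(d>0).mean())
E
```

```text
pics
{'clock': 0.0, 'q': array([ 1.1788051 ,  0.68996091, -0.1944914 ,  1.56634696,  0.15734427,
        0.90249831, -0.21511275]), 'qd': array([ 0.00131506, -0.00181832, -0.0001857 ,  0.00010632,  0.00063763,
        0.0005816 , -0.00169057]), 'joint_torque': array([ 6.31807507e-04, -5.27558899e+01, -1.26652323e+00, -1.53425539e+01,
       -5.26290864e-02,  6.76608615e-03,  1.97446166e-04]), 'tool_pos': array([ 0.25797506, -0.56891204,  0.40392282]), 'eef_rot': array([-0.69093761, -0.15004538,  0.69133469, -0.14882183]), 'contact_force': array([ 0.37398761, -0.01017616, -0.84635588]), 'moment': array([0.04749938, 0.00643104, 0.0117369 ]), 'opening': 1.000071944027181} 0.166
side [[470.8, 0.0, 282.5], [0.0, 470.8, 206.5], [0.0, 0.0, 1.0]] [ 0.539 -0.54   0.588] [ 0.057  0.729 -0.682] 0.9959906462585034
top [[384.5, 0.0, 279.0], [0.0, 384.5, 212.6], [0.0, 0.0, 1.0]] [0.506 0.034 0.72 ] [ 0.088 -0.016 -0.996] 0.9958205782312926
```

View pics/side0.png

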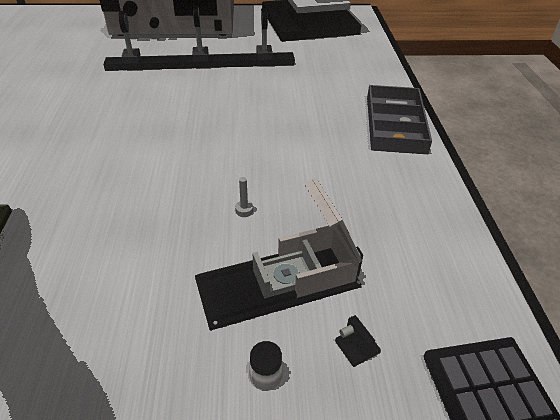

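View pics/top0.png

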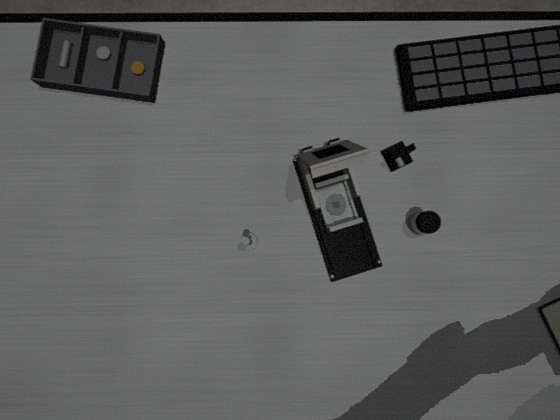

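The side view shows the guide with its robot-side end at about (195–212, 275–328), the tray's end plate near (262, 272) and the lid raised at (325, 200). The top view shows the guide corners at (331,280), (381,265) and (294,158), the post at (248,238), the jar at (427,222) and the mount at (400,155).

```bash
python3 - <<'E'
from h import *
for n,boxs in (("top",(270,120,150,180)),("side",(185,160,200,180))):
    im=np.load(n+"0.npz")["im"]; x,y,w,h=boxs
    c=cv2.resize(im[y:y+h,x:x+w],None,fx=4 if n=="side" else 3.3,fy=4 if n=="side" else 3.3,interpolation=cv2.INTER_CUBIC)
    c=cv2.convertScaleAbs(c,alpha=1.6); c=c[:600,:800]; cv2.imwrite(f"pics/{n}_z.png",c)
for n in("top","side"):
    f=np.load(n+"0.npz"); P=cloud(n,f["d"])
    print(n,[ (uv,P[uv[1],uv[0]].round(4).tolist()) for uv in ([(200,200),(345,265),(331,272),(427,222),(345,225)] if n=="top" else [(150,200),(230,300),(265,355),(243,182)])])
print(onz("top",331,281,.008),onz("top",381,265,.008),onz("top",294,158,.008))
E
```

```text
top [((200, 200), [0.5945, 0.171, 0.0004]), ((345, 265), [0.4699, -0.0973, 0.0084]), ((331, 272), [0.4575, -0.0712, 0.008]), ((427, 222), [0.5446, -0.2342, 0.0546]), ((345, 225), [0.5414, -0.0917, 0.0494])]
side [((150, 200), [0.3442, 0.1155, 0.0001]), ((230, 300), [0.4969, -0.119, 0.0067]), ((265, 355), [0.5456, -0.2374, 0.0531]), ((243, 182), [0.518, 0.0763, 0.0715])]
[ 0.44112434 -0.07077759  0.008     ] [ 0.46893679 -0.16392637  0.008     ] [ 0.67116267 -0.00669912  0.008     ]
```

View pics/top_z.png

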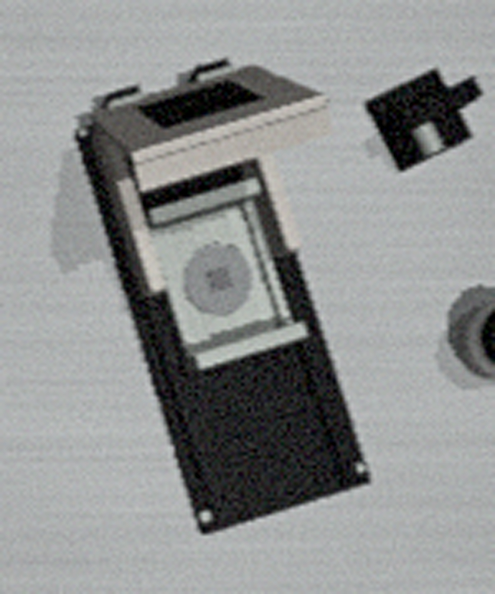

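View pics/side_z.png

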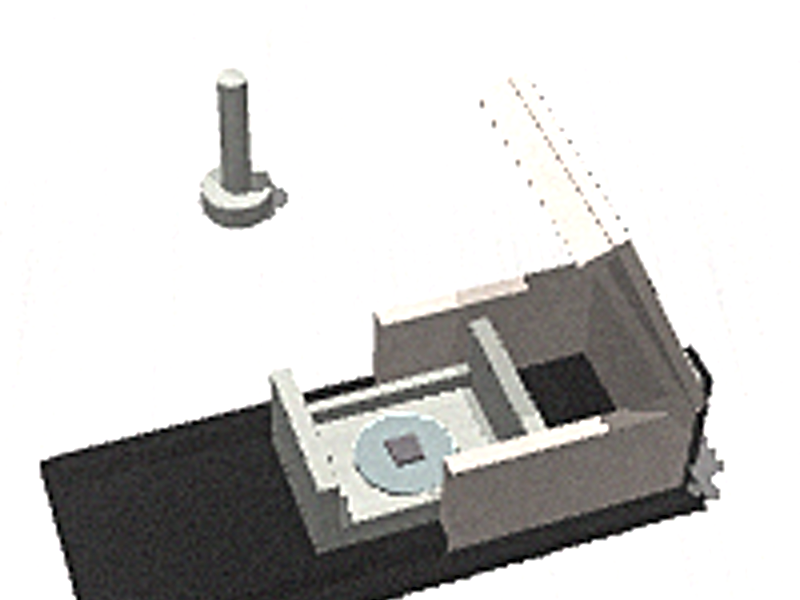

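```bash
cat > m.py <<'E'
from h import *
def chamber():
    f=np.load("top0.npz"); P=cloud("top",f["d"]); g=cv2.cvtColor(f["im"],cv2.COLOR_BGR2GRAY)
    m=(P[...,2]>.004)&(P[...,2]<.024)&(P[...,0]>.40)&(P[...,0]<.72)&(P[...,1]<.02)&(P[...,1]>-.19)&(g<60)
    n,l,st,_=cv2.connectedComponentsWithStats(m.astype(np.uint8)); k=1+st[1:,4].argmax()
    Q=P[l==k][:,:2].astype(np.float32)
    rect=cv2.minAreaRect(Q); return rect,Q
E
python3 - <<'E'
from m import *
rect,Q=chamber(); print(rect,cv2.boxPoints(rect).round(4).tolist())
# robust side edges: axis from long edges
b=cv2.boxPoints(rect); e=[b[(i+1)%4]-b[i] for i in range(4)]
a=max(e,key=np.linalg.norm); a=a/np.linalg.norm(a); a*=np.sign(a[0]); 
for it in range(3):
    nrm=np.array([-a[1],a[0]]); s=Q@a; w=Q@nrm
    lo=[];hi=[]
    for x in np.arange(s.min()+.01,s.min()+.22,.008):
        k=abs(s-x)<.004
        lo.append((x,w[k].min()));hi.append((x,w[k].max()))
    lo,hi=np.array(lo),np.array(hi)
    c=np.polyfit(hi[:,0],hi[:,1],1); cl=np.polyfit(lo[:,0],lo[:,1],1); print(c,cl)
    k=(c[0]+cl[0])/2 ; a=a+nrm*k; a/=np.linalg.norm(a)
nrm=np.array([-a[1],a[0]]); s=Q@a;w=Q@nrm
print("yaw",np.arctan2(a[1],a[0]),s.min(),s.max(),np.median(lo[:,1]),np.median(hi[:,1]))
yaw=np.arctan2(a[1],a[0])
O=a*(np.sort(s)[5]+.135)+nrm*(np.median(lo[:,1])+np.median(hi[:,1]))/2
print("O",O)
np.save("ch.npy",[O[0],O[1],yaw])
R=np.array([a,nrm])
for n in("top","side"):
    f=np.load(n+"0.npz"); P=cloud(n,f["d"]).reshape(-1,3)
    C=np.c_[(P[:,:2]-O)@R.T,P[:,2]]
    k=(C[:,2]>.044)&(C[:,2]<.053)&(abs(C[:,1])<.033)&(C[:,0]>-.11)&(C[:,0]<-.02)
    t=C[k]; print(n,"tray top",len(t),np.percentile(t,[2,50,98],axis=0).round(4).tolist())
    k=(C[:,2]>.052)&(C[:,2]<.0575)&(abs(C[:,1])<.05)&(abs(C[:,1])>.03)&(C[:,0]>-.02)&(C[:,0]<.08)
    print("walls",k.sum(),np.percentile(C[k],[2,98],axis=0).round(4).tolist())
    k=(C[:,2]>.075)&(abs(C[:,1])<.05)&(C[:,0]>0)&(C[:,0]<.16)&(C[:,2]<.19)
    t=C[k]; c,A=t.mean(0),np.linalg.svd(t-t.mean(0),full_matrices=False)[2]; print("lid",len(t),c.round(4),A.round(3).tolist(),t.min(0).round(4),t.max(0).round(4),"ang",np.arctan2(c[2]-.058,.098-c[0]))
E
```

```text
((0.5685917139053345, -0.08499770611524582), (0.23941192030906677, 0.09917029738426208), 16.305919647216797) [[0.4397999942302704, -0.07100000232458115], [0.4675999879837036, -0.16619999706745148], [0.6973999738693237, -0.0989999994635582], [0.6696000099182129, -0.003800000064074993]]
[-0.00040308 -0.19164579] [ 0.45581503 -0.50324994]
[-0.18258051 -0.21802866] [ 0.24122467 -0.48191778]
[-0.19629014 -0.22696839] [ 0.21327362 -0.48007744]
yaw 0.5462857212301372 0.3137587638696587 0.5688633579143856 -0.39918063843415114 -0.3113491952763562
O [ 0.57079372 -0.0687309 ]
top tray top 150 [[-0.0456, -0.0314, 0.0477], [-0.0363, -0.005, 0.0504], [-0.0273, 0.0216, 0.0525]]
walls 3 [[0.036, -0.0401, 0.0521], [0.0399, -0.0305, 0.0522]]
lid 1081 [ 0.0656 -0.0181  0.1401] [[0.549, 0.041, -0.835], [-0.16, -0.975, -0.153], [-0.821, 0.218, -0.528]] [ 0.0356 -0.0498  0.075 ] [0.1057 0.0166 0.1617] ang 1.1949656866206368
side tray top 195 [[-0.0454, -0.0327, 0.0447], [-0.0358, -0.0057, 0.0491], [-0.0265, 0.0219, 0.051]]
walls 1 [[-0.002, -0.0486, 0.0533], [-0.002, -0.0486, 0.0533]]
lid 518 [ 0.0549 -0.0186  0.1532] [[-0.22, -0.971, -0.096], [-0.471, 0.02, 0.882], [-0.854, 0.239, -0.461]] [ 0.0381 -0.0498  0.0759] [0.0932 0.0181 0.1604] ang 1.1461211940630807
```

The min-area rectangle (239.4 × 99.2 mm) matches the 240 × 100 base plate. My own edge refinement diverged because the right edge is occluded, so I'll use the rectangle.

```bash
python3 - <<'E'
from m import *
rect,Q=chamber(); yaw=np.deg2rad(rect[2]); a=np.array([np.cos(yaw),np.sin(yaw)]);nrm=np.array([-a[1],a[0]]); O=np.array(rect[0])+.015*a
print("O",O,yaw); np.save("ch.npy",[O[0],O[1],yaw]); R=np.array([a,nrm])
for n in("top","side"):
    f=np.load(n+"0.npz"); P=cloud(n,f["d"]).reshape(-1,3)
    C=np.c_[(P[:,:2]-O)@R.T,P[:,2]]
    k=(C[:,2]>.044)&(C[:,2]<.053)&(abs(C[:,1])<.033)&(C[:,0]>-.11)&(C[:,0]<-.01)
    t=C[k]; print(n,"tray top",len(t),np.percentile(t,[2,50,98],axis=0).round(4).tolist())
    k=(C[:,2]>.052)&(C[:,2]<.0575)&(abs(C[:,1])<.05)&(abs(C[:,1])>.03)&(C[:,0]>-.02)&(C[:,0]<.08)
    for s in(1,-1):
        q=C[k&(s*C[:,1]>0)]; print("wall",len(q), np.percentile(q,[2,98],axis=0).round(4).tolist() if len(q) else 0)
    k=(C[:,2]>.075)&(abs(C[:,1])<.055)&(C[:,0]>0)&(C[:,0]<.16)&(C[:,2]<.19)
    t=C[k]; c,A=t.mean(0),np.linalg.svd(t-t.mean(0),full_matrices=False)[2]; print("lid",len(t),c.round(4),A.round(3).tolist(),t.min(0).round(4),t.max(0).round(4),"ang",np.arctan2(c[2]-.058,.098-c[0]))
    for nm,(x,y) in dict(jar=(.545,-.236),post=(.518,.077),mount=(.65,-.2)).items():
        k=(np.hypot(P[:,0]-x,P[:,1]-y)<.05)&(P[:,2]>.02)&(C[:,1]<-.06 if nm!="post" else C[:,1]>.06); 
        if k.any(): print(nm,C[k].min(0).round(3),C[k].max(0).round(3))
print("tool",((r.get_state()["tool_pos"][:2]-O)@R.T))
from scipy.spatial.transform import Rotation as Ro
print(Ro.from_quat(r.get_state()["eef_rot"]).as_matrix().round(4))
E
```

```text
O [ 0.58298836 -0.08078622] 0.2845919854095653
top tray top 158 [[-0.046, -0.0298, 0.0477], [-0.0421, -0.0006, 0.0504], [-0.0384, 0.0283, 0.0525]]
wall 214 [[0.0014, 0.0337, 0.0529], [0.0776, 0.0417, 0.0572]]
wall 144 [[0.0008, -0.0422, 0.0528], [0.0513, -0.034, 0.0573]]
lid 1526 [0.0606 0.001  0.1388] [[-0.508, -0.236, 0.829], [-0.125, 0.972, 0.2], [-0.853, -0.002, -0.523]] [ 0.0388 -0.0465  0.075 ] [0.0938 0.0458 0.1617] ang 1.1373084359816974
jar [-0.102 -0.161  0.02 ] [-0.059 -0.12   0.059]
post [-0.042  0.132  0.024] [-0.013  0.178  0.72 ]
mount [ 0.029 -0.165  0.021] [ 0.063 -0.119  0.05 ]
side tray top 210 [[-0.0451, -0.0291, 0.0446], [-0.0415, -0.0029, 0.0491], [-0.037, 0.0282, 0.051]]
wall 233 [[0.0025, 0.0339, 0.0523], [0.0777, 0.0432, 0.056]]
wall 282 [[0.0024, -0.0417, 0.0521], [0.0782, -0.0327, 0.0559]]
lid 951 [ 0.0545 -0.0112  0.1453] [[-0.269, 0.845, 0.462], [0.393, 0.534, -0.748], [-0.879, -0.02, -0.476]] [ 0.0396 -0.0463  0.075 ] [0.0929 0.0474 0.1607] ang 1.1085457720257073
jar [-0.101 -0.162  0.02 ] [-0.059 -0.121  0.057]
post [-0.024  0.166  0.02 ] [-0.011  0.178  0.076]
mount [ 0.029 -0.164  0.02 ] [ 0.063 -0.118  0.048]
tool [-0.44897849 -0.37727813]
[[-8.000e-04  4.131e-01 -9.107e-01]
 [ 1.400e-03 -9.107e-01 -4.131e-01]
 [-1.000e+00 -1.600e-03  1.000e-04]]
```

Measured: tray is about 45.5 mm short of home, lid at about 1.11 rad, and the walls and tray fit the given sizes. The fingers need a turn of about +0.14 rad to line up with the guide. Next I shut the gripper and move above the guide, in front of the tray.

carry_out:
  targets: "0 0 0 0 0.07;0 0 0 0 0.071;0 0 -27 -25 0;0 0 -27 -25 0;0 0 -27 -25 0;0 0 -27 -25 0;0 0 -27 -25 0;0 0 -27 -25 0;0 0 -27 -25 0;0 0 -27 -25 0;0 0 -27 -25 0;0 0 -27 -25 0;0 0 -27 -25 0;0 0 -27 -25 0;0 0 -27 -25 0;0 0 -26 -25 0;0 0 0 0 0;0 0 0 0 0"
  force: 20

```text
clock: 1.6
tool_pos: [0.4889, -0.1066, 0.4045]
eef_rot: [0.7, 0.103, -0.7, 0.102]
contact_force: [-0.4, -1.7, -0.1]
opening: 0.007
```

```bash
cat >> m.py <<'E'
from scipy.spatial.transform import Rotation as Ro
def st():
    s=r.get_state(); ox,oy,yaw=np.load("ch.npy"); a=np.array([np.cos(yaw),np.sin(yaw)]);R=np.array([a,[-a[1],a[0]]])
    M=Ro.from_quat(s["eef_rot"]).as_matrix(); p=s["tool_pos"]; f=s["contact_force"]
    tip=p+M[:,0]*.166
    print("t",round(s["clock"],2),"tcp ch",((p[:2]-[ox,oy])@R.T*1000).round(1),"tip",((tip[:2]-[ox,oy])@R.T*1000).round(1),"tip z",round(tip[2]*1000,1),"yaw err",round(np.arctan2(-M[1,2],-M[0,2])-yaw,4),"F ch",(R@f[:2]).round(2),f[2].round(2),"open",round(s["opening"],3))
E
python3 -c "
from m import *
st()"
```

```text
t 1.6 tcp ch [-97.5   1.6] tip [-97.5   1.8] tip z 238.5 yaw err 0.0058 F ch [-0.91 -1.53] -0.14 open 0.007
```

carry_out:
  targets: "0 30 1.5 0 0.006;0 30 0 0 0;0 30 0 0 0;0 30 0 0 0;0 30 0 0 0;0 25 0 0 0;0 20 0 0 0;0 15 0 0 0;0 0 0 0 0;0 0 0 0 0"

```text
clock: 2.43
tool_pos: [0.4878, -0.1118, 0.1943]
eef_rot: [-0.7, -0.097, 0.701, -0.098]
contact_force: [0.6, -0.4, 0.5]
opening: 0.005
```

```bash
python3 -c "
from m import *
st()
im,d=eyes.snapshot('side');cv2.imwrite('pics/side1.png',im)"
```

```text
t 2.43 tcp ch [-100.1   -3.1] tip [-100.5   -3.1] tip z 28.3 yaw err -0.0078 F ch [ 0.45 -0.52] 0.52 open 0.005
```

View pics/side1.png

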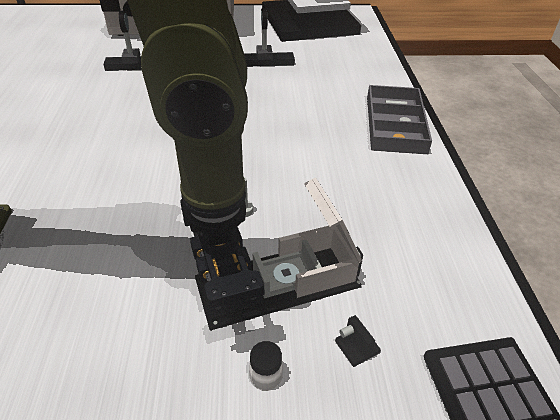

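The gripper is behind the tray at about (235, 285), the way ahead is clear, and the jar, mount and lid look untouched. Approaching.

carry_out:
  targets: "0 0 -3 -8 -0.006;0 0 0 -8 0;0 0 0 -8 0;0 0 0 -8 0;0 0 0 -6 0;0 0 0 -5 0;0 0 0 -5 0;0 0 0 -5 0;0 0 0 -5 0;0 0 0 -5 0;0 0 0 0 0"

```text
clock: 3.4
tool_pos: [0.5497, -0.0894, 0.1946]
eef_rot: [0.701, 0.101, -0.699, 0.101]
contact_force: [-1.3, -0.3, -0.7]
opening: 0.007
```

```bash
cat >>m.py <<'E'
def tray(tag):
    ox,oy,yaw=np.load("ch.npy"); a=np.array([np.cos(yaw),np.sin(yaw)]);R=np.array([a,[-a[1],a[0]]])
    for n in("top","side"):
        im,d=eyes.snapshot(n); cv2.imwrite(f"pics/{n}_{tag}.png",im); np.savez(f"{n}_{tag}.npz",im=im,d=d)
E
python3 -c "
from m import *
st(); tray('2')"
```

```text
t 3.4 tcp ch [-34.4   1.1] tip [-34.   1.] tip z 28.6 yaw err 0.0009 F ch [-1.32  0.09] -0.69 open 0.007
```

View pics/side_2.png

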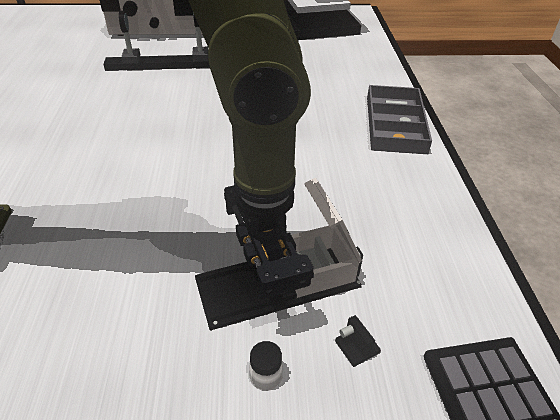

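The tray is moving: the fingers now hide the rear plate at about (285, 270), and the far plate is further in at (325, 255). About 25 mm to go.

carry_out:
  targets: "0 0 0 -4 0;0 0 0 -4 0;0 0 0 -4 0;0 0 0 -3 0;0 0 0 -3 0;0 0 0 -2 0;0 0 0 0 0"

```text
clock: 4.08
tool_pos: [0.5682, -0.084, 0.1947]
eef_rot: [0.7, 0.101, -0.699, 0.1]
contact_force: [-1.2, -0.1, -0.0]
opening: 0.002
```

```bash
python3 -c "
from m import *
st()"
```

```text
t 4.08 tcp ch [-15.1   1.1] tip [-14.9   1.1] tip z 28.7 yaw err 0.0006 F ch [-1.18  0.29] -0.05 open 0.002
```

carry_out:
  targets: "0 0 0 -1.5 0;0 0 0 -1.5 0;0 0 0 -1 0;0 0 0 0 0"

```text
clock: 4.42
tool_pos: [0.5716, -0.083, 0.1947]
eef_rot: [0.7, 0.1, -0.7, 0.1]
contact_force: [-2.4, -0.4, -0.3]
opening: 0.003
```

```bash
python3 -c "
from m import *
st()"
```

```text
t 4.42 tcp ch [-11.5   1. ] tip [-11.4   1. ] tip z 28.7 yaw err 0.0004 F ch [-2.39  0.25] -0.26 open 0.003
```

carry_out:
  targets: "0 0 0 -1 0;0 0 0 -1 0;0 0 0 0 0"

```text
clock: 4.67
tool_pos: [0.5735, -0.0825, 0.1947]
eef_rot: [0.7, 0.1, -0.7, 0.1]
contact_force: [-2.3, -1.3, -0.2]
opening: 0.006
```

```bash
python3 -c "
from m import *
st(); tray('3')"
```

```text
t 4.67 tcp ch [-9.6  1. ] tip [-9.5  1. ] tip z 28.7 yaw err 0.0003 F ch [-2.57 -0.56] -0.2 open 0.006
```

View pics/side_3.png

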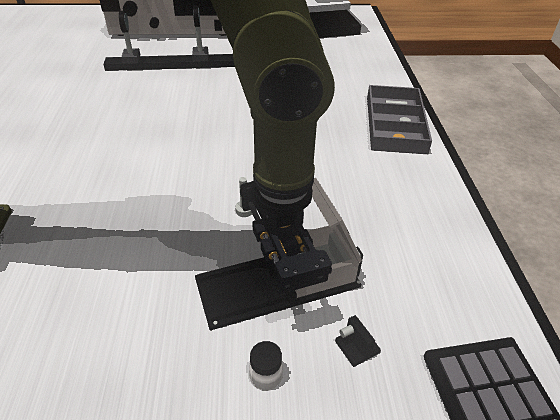

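The rear plate is hidden by the gripper at (300, 265); the lid is still up and there's no contact jump yet. I'll continue in 1 mm steps.

carry_out:
  targets: "0 0 0 -1 0;0 0 0 0 0"

```text
clock: 4.93
tool_pos: [0.5743, -0.0823, 0.1947]
eef_rot: [0.7, 0.1, -0.7, 0.1]
contact_force: [-3.1, -0.7, -1.6]
opening: 0.007
```

carry_out:
  targets: "0 0 0 -1 0;0 0 0 0 0"

```text
clock: 5.1
tool_pos: [0.5748, -0.0822, 0.1947]
eef_rot: [-0.7, -0.1, 0.7, -0.1]
contact_force: [-3.9, -0.7, 0.1]
opening: 0.005
```

```bash
python3 -c "
from m import *
st()"
```

```text
t 5.1 tcp ch [-8.2  1. ] tip [-8.4  1. ] tip z 28.7 yaw err 0.0001 F ch [-3.93  0.41] 0.14 open 0.005
```

carry_out:
  targets: "0 0 0 -1 0;0 0 0 0 0"

```text
clock: 5.27
tool_pos: [0.5752, -0.0821, 0.1947]
eef_rot: [-0.699, -0.1, 0.701, -0.1]
contact_force: [-5.3, -1.6, 2.8]
opening: 0.001
```

carry_out:
  targets: "0 0 0 -1 0;0 0 0 0 0"

```text
clock: 5.43
tool_pos: [0.5754, -0.0821, 0.1947]
eef_rot: [-0.698, -0.1, 0.702, -0.1]
contact_force: [-8.1, -1.9, 4.1]
opening: 0.006
```

```bash
python3 -c "
from m import *
st()"
```

```text
t 5.43 tcp ch [-7.6  0.9] tip [-8.4  1. ] tip z 28.7 yaw err -0.0004 F ch [-8.28  0.42] 4.13 open 0.006
```

The tips have stalled at x ≈ -8.4 mm (front face ≈ 0.6) while the force rose to 8 N, which agrees with the tray being home. I'll back off, raise and check.

carry_out:
  targets: "0 0 0 4 0;0 0 0 8 0;0 0 0 15 0;0 0 0 20 0;0 0 0 20 0;0 -20 0 20 0;0 -30 0 20 0;0 -30 0 15 0;0 -30 0 0 0;0 -30 0 0 0;0 -20 0 0 0;0 0 0 0 0"

```text
clock: 6.43
tool_pos: [0.4615, -0.116, 0.3588]
eef_rot: [0.704, 0.099, -0.696, 0.101]
contact_force: [0.7, -0.2, -0.4]
opening: 0.005
```

```bash
cat >>m.py <<'E'
def check(tag):
    tray(tag); ox,oy,yaw=np.load("ch.npy"); a=np.array([np.cos(yaw),np.sin(yaw)]);R=np.array([a,[-a[1],a[0]]]); O=np.array([ox,oy])
    for n in("top","side"):
        f=np.load(f"{n}_{tag}.npz"); P=cloud(n,f["d"]).reshape(-1,3); C=np.c_[(P[:,:2]-O)@R.T,P[:,2]]
        k=(C[:,2]>.044)&(C[:,2]<.053)&(abs(C[:,1])<.033)&(C[:,0]>-.05)&(C[:,0]<.03)
        if k.any(): print(n,"tray top",k.sum(),np.percentile(C[k],[2,50,98],axis=0).round(4).tolist())
        k=(C[:,2]>.075)&(abs(C[:,1])<.05)&(C[:,0]>0.02)&(C[:,0]<.16)&(C[:,2]<.19)
        if k.any(): print("lid",k.sum(),C[k].min(0).round(4),C[k].max(0).round(4))
E
python3 -c "
from m import *
st(); check('4')"
```

```text
t 6.43 tcp ch [-126.5    0.3] tip [-124.8   -0.4] tip z 192.8 yaw err 0.0001 F ch [ 0.6  -0.33] -0.43 open 0.005
top tray top 161 [[0.001, -0.0296, 0.0473], [0.0047, -0.0004, 0.0501], [0.0088, 0.0287, 0.0525]]
lid 1528 [ 0.0387 -0.0465  0.075 ] [0.0943 0.0461 0.1623]
side tray top 200 [[0.0019, -0.0283, 0.0451], [0.0055, -0.0006, 0.0492], [0.0101, 0.03, 0.0514]]
lid 948 [ 0.0395 -0.047   0.0752] [0.0927 0.0484 0.1604]
```

View pics/side_4.png

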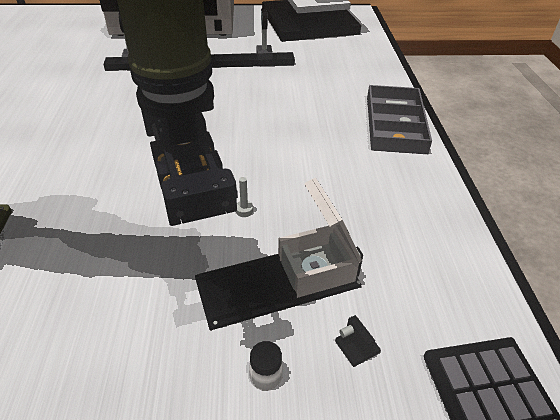

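View pics/top_4.png

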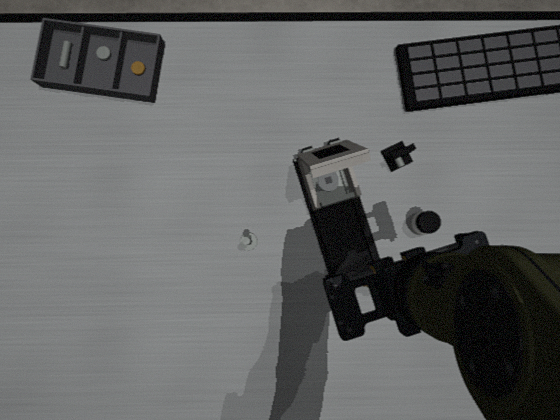

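Both views show the tray home: its rear plate top spans x ≈ 1–9 mm in the chamber frame (centre 4.7–5.5, so the face is at ≈ 1 mm), and the bystanders haven't moved. The lid is still at about 1.15 rad, with its edge near (315,182) in the side view. Next I go over the lid to behind it.

carry_out:
  targets: "0 -25 0 0 0;0 -15 0 -10 0;0 0 0 -25 0;0 0 0 -25 0;0 0 0 -25 0;0 0 0 -25 0;0 0 0 -25 0;0 0 0 -25 0;0 0 0 -25 0;0 0 0 -20 0;0 0 0 -15 0;0 0 0 -10 0;0 0 0 0 0;0 0 0 0 0"

```text
clock: 7.7
tool_pos: [0.6805, -0.0508, 0.3926]
eef_rot: [-0.699, -0.101, 0.701, -0.1]
contact_force: [-0.5, 0.4, -0.0]
opening: 0.006
```

```bash
python3 -c "
from m import *
st()"
```

```text
t 7.7 tcp ch [102.    1.4] tip [101.6   1.5] tip z 226.6 yaw err 0.001 F ch [-0.42  0.49] -0.0 open 0.006
```

carry_out:
  targets: "0 20 1 0 0;0 20 0 0 0;0 20 0 0 0;0 15 0 0 0;0 10 0 0 0;0 0 0 0 0;0 0 0 0 0"

```text
clock: 8.28
tool_pos: [0.6805, -0.0524, 0.3095]
eef_rot: [-0.7, -0.1, 0.7, -0.1]
contact_force: [0.5, -0.0, -0.7]
opening: 0.004
```

```bash
python3 -c "
from m import *
st(); tray('5')"
```

```text
t 8.28 tcp ch [101.6  -0.2] tip [101.4  -0.2] tip z 143.5 yaw err -0.0001 F ch [ 0.47 -0.15] -0.73 open 0.004
```

View pics/side_5.png

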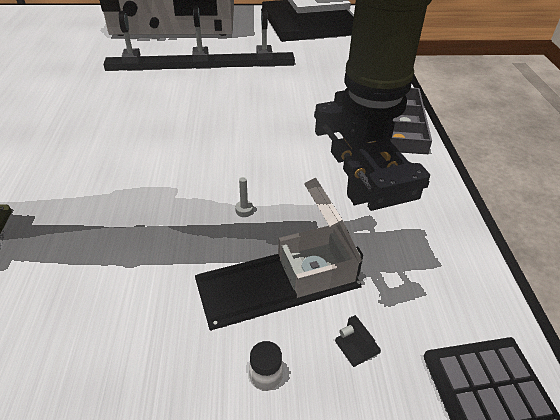

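The gripper stands behind the raised lid, clear of it (lid edge at (315,182), fingers near (360,190)). Start the closing arc.

carry_out:
  targets: "0 0.6 0 -7 0;0 0.6 0 -7 0;0 0.6 0 -7 0;0 0.6 0 -7 0;0 3 0 -6 0;0 3 0 -6 0;0 3.4 0 -4.8 0;0 3.4 0 -4.8 0;0 3.4 0 -4.8 0;0 0 0 0 0"

```text
clock: 9.22
tool_pos: [0.7335, -0.0363, 0.2899]
eef_rot: [-0.7, -0.101, 0.7, -0.1]
contact_force: [0.4, 0.4, -0.0]
opening: 0.007
```

```bash
python3 -c "
from m import *
st(); tray('6')"
```

```text
t 9.22 tcp ch [157.    0.4] tip [156.8   0.5] tip z 123.9 yaw err 0.0007 F ch [0.48 0.23] -0.01 open 0.007
```

View pics/side_6.png

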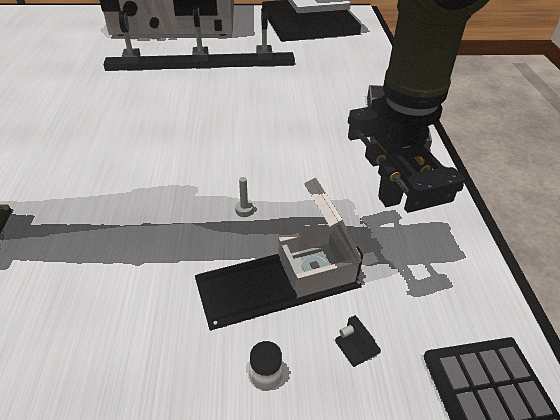

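I got the sign wrong: moving toward the robot is +z in the tool frame, so the gripper went back 55 mm in free space and touched nothing. Correcting.

carry_out:
  targets: "0 -9 0 15 0;0 -8 0 15 0;0 0 0 15 0;0 0 0 10 0;0 0 0 8 0;0 0 0 7 0;0 0 0 7 0;0 0 0 7 0;0 0 0 0 0"

```text
clock: 10.07
tool_pos: [0.652, -0.0607, 0.3085]
eef_rot: [0.7, 0.1, -0.7, 0.1]
contact_force: [0.1, 0.3, 0.1]
opening: 0.005
```

```bash
python3 -c "
from m import *
st(); tray('7')"
```

```text
t 10.07 tcp ch [71.9 -0.1] tip [72.  -0.1] tip z 142.5 yaw err -0.0002 F ch [0.16 0.31] 0.08 open 0.005
```

View pics/side_7.png

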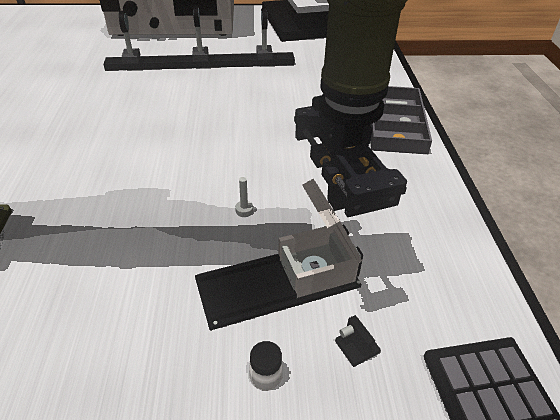

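The fingertips are now just behind the lid at about (340,190), as planned. Now the arc.

carry_out:
  targets: "0 2.5 0 4 0;0 2.5 0 4 0;0 2.5 0 4 0;0 3.4 0 4.8 0;0 3.4 0 4.8 0;0 3.4 0 4.8 0;0 0 0 0 0"

```text
clock: 10.75
tool_pos: [0.626, -0.0683, 0.2894]
eef_rot: [-0.699, -0.1, 0.701, -0.1]
contact_force: [0.3, 0.0, 0.4]
opening: 0.009
```

```bash
python3 -c "
from m import *
st(); tray('8')"
```

```text
t 10.75 tcp ch [44.8 -0.1] tip [44.4  0. ] tip z 123.4 yaw err -0.0002 F ch [ 0.32 -0.05] 0.42 open 0.009
```

View pics/side_8.png

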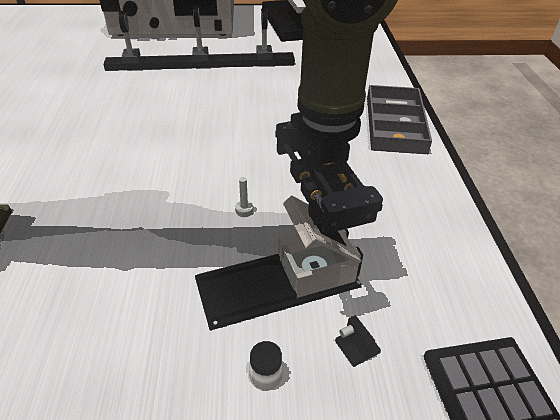

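The lid is following (free edge now at (293,200), about 0.8 rad). Continuing the arc.

carry_out:
  targets: "0 4 0 3.3 0;0 4 0 3.3 0;0 4 0 3.3 0;0 5.2 0 3 0;0 5.2 0 3 0;0 5.2 0 3 0;0 5.7 0 2 0;0 5.7 0 2 0;0 5.7 0 2 0;0 0 0 0 0"

```text
clock: 11.68
tool_pos: [0.6026, -0.075, 0.2443]
eef_rot: [-0.699, -0.1, 0.701, -0.1]
contact_force: [0.2, 0.2, 0.2]
opening: 0.001
```

```bash
python3 -c "
from m import *
st(); tray('9')"
```

```text
t 11.68 tcp ch [20.5  0. ] tip [20.1  0.1] tip z 78.3 yaw err 0.0 F ch [0.23 0.12] 0.16 open 0.001
```

View pics/side_9.png

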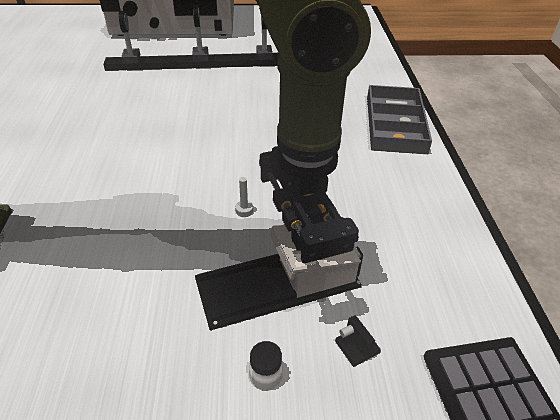

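The lid is nearly down, with its front edge at about (280,240) to (297,280). Last 17 mm, straight down.

carry_out:
  targets: "0 4 0 1 0;0 4 0 1 0;0 4 0 0.5 0;0 3 0 0 0;0 0 0 0 0"

```text
clock: 12.2
tool_pos: [0.6008, -0.0755, 0.2301]
eef_rot: [-0.7, -0.1, 0.7, -0.1]
contact_force: [0.2, 0.2, 0.2]
opening: 0.009
```

carry_out:
  targets: "0 1 0 0 0;0 1 0 0 0;0 1 0 0 0;0 0 0 0 0;0 0 0 0 0"

```text
clock: 12.62
tool_pos: [0.6007, -0.0756, 0.2275]
eef_rot: [-0.7, -0.1, 0.7, -0.1]
contact_force: [1.3, -0.6, 0.5]
opening: 0.006
```

```bash
python3 -c "
from m import *
st()"
```

```text
t 12.62 tcp ch [18.4 -0. ] tip [18.3 -0. ] tip z 61.5 yaw err 0.0001 F ch [ 1.11 -0.91] 0.5 open 0.006
```

carry_out:
  targets: "0 1 0 0 0;0 1 0 0 0;0 0 0 0 0;0 0 0 0 0"

```text
clock: 12.95
tool_pos: [0.6006, -0.0756, 0.2273]
eef_rot: [-0.7, -0.1, 0.7, -0.1]
contact_force: [-5.2, 0.5, 14.0]
opening: 0.005
```

```bash
python3 -c "
from m import *
st()"
```

```text
t 12.95 tcp ch [18.4  0. ] tip [18.4 -0. ] tip z 61.3 yaw err 0.0001 F ch [-4.81  1.96] 14.01 open 0.005
```

Hard stop: the tips are at z 61.3 mm (the shut lid's top should be at 61) with 14 N. I'll lift off and check.

carry_out:
  targets: "0 -3 0 0 0;0 -8 0 0 0;0 -20 0 0 0;0 -30 0 0 0;0 -30 0 10 0;0 -30 0 25 0;0 -20 0 30 0;0 0 0 35 0;0 0 0 35 0;0 0 0 30 0;0 0 0 20 0;0 0 0 0 0;0 0 0 0 0"

```text
clock: 14.03
tool_pos: [0.4229, -0.128, 0.3672]
eef_rot: [0.7, 0.1, -0.7, 0.1]
contact_force: [0.8, -0.2, -0.1]
opening: 0.004
```

```bash
python3 - <<'E'
from m import *
st(); tray('10')
ox,oy,yaw=np.load("ch.npy"); a=np.array([np.cos(yaw),np.sin(yaw)]);R=np.array([a,[-a[1],a[0]]]); O=np.array([ox,oy])
for n in("top","side"):
    f=np.load(f"{n}_10.npz"); P=cloud(n,f["d"]).reshape(-1,3); C=np.c_[(P[:,:2]-O)@R.T,P[:,2]]
    k=(abs(C[:,1])<.04)&(C[:,0]>-.005)&(C[:,0]<.085)&(C[:,2]>.04)&(C[:,2]<.12)
    q=C[k]; print(n,k.sum(),q.min(0).round(4),q.max(0).round(4),"slope",np.polyfit(q[:,0],q[:,2],1).round(4))
    for nm,(x,y) in dict(jar=(.545,-.236),post=(.518,.077),mount=(.65,-.2)).items():
        k=(np.hypot(P[:,0]-x,P[:,1]-y)<.05)&(P[:,2]>.02)&(P[:,2]<.08)&(C[:,1]<-.06 if nm!="post" else C[:,1]>.06)
        if k.any(): print(nm,C[k].min(0).round(3),C[k].max(0).round(3))
E
```

```text
t 14.03 tcp ch [-166.9   -0.4] tip [-166.8   -0.4] tip z 201.2 yaw err -0.0012 F ch [ 0.68 -0.43] -0.08 open 0.004
top 2342 [-0.005  -0.04    0.0577] [0.085  0.04   0.0655] slope [-0.0001  0.0617]
jar [-0.102 -0.161  0.02 ] [-0.059 -0.12   0.059]
post [-0.026  0.166  0.024] [-0.013  0.178  0.077]
mount [ 0.028 -0.165  0.02 ] [ 0.062 -0.119  0.049]
side 2399 [-0.005 -0.04   0.04 ] [0.085  0.04   0.0642] slope [0.0009 0.0605]
jar [-0.101 -0.162  0.02 ] [-0.059 -0.121  0.057]
post [-0.025  0.165  0.02 ] [-0.011  0.179  0.076]
mount [ 0.029 -0.164  0.02 ] [ 0.064 -0.118  0.049]
```

View pics/side_10.png

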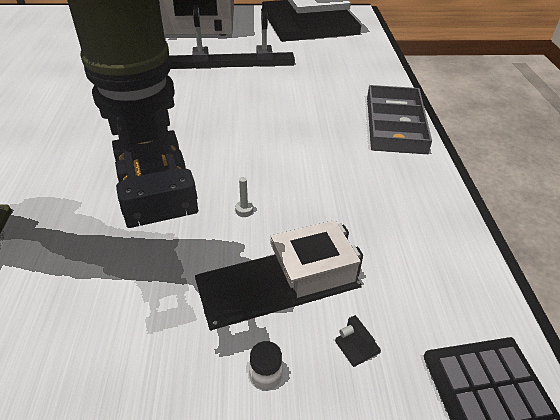

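The lid at (318,250) is level: slope under 0.001 rad, top at about 61 mm. The gripper is clear and the bystanders haven't moved. Handing in.

```bash
python3 -c "
from h import *
print(r.finish_job())"
```

```text
the job is handed in; nothing more can be done
None
```

I pushed the tray home with the closed fingertips, then pushed the lid down from behind until it was shut. The job was handed in after about 14 s of robot time, and no verdict was reported.

- **Tray:** The fingertips stalled at about 8 N. In both views, taken before closing the lid, the tray's outer face was about 1 mm inside the mouth. It could not be seen again once the lid was shut.
- **Lid:** It came to a hard stop at 14 N with the tips at 61.3 mm. Both views then showed it level to within 0.001 rad, with its top at 60.5–62 mm.
- **Surroundings:** The jar, post and mount were within about 1–2 mm of where they started and upright. The robot was clear of everything at hand-in.

**What went wrong or disagreed:**
- **Guide edges:** My first edge fit diverged, so I used the rectangle around the base plate instead, which matched its given size.
- **Wrong direction:** One move behind the lid went away from the robot instead of towards it, about 55 mm in free space with no contact, and I corrected it.
- **Lid angle:** Estimates of its starting angle ranged from about 1.0 to 1.2 rad. I planned with 1.15.

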